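# Tilt the rolling pin out of its sliding-lid box and hold it over the pastry board

## Task

Slide the lid of the long wooden box all the way back to its stop, then take the small rolling pin out through the opening, which is shorter than the pin, so tilt it and draw it out end first. Finish while holding it in the gripper, level and about 15 cm above the middle of the marble pastry board, touching nothing else: do not put it down or let go. Leave the other kitchen things where they stand.

Things in the scene. Friction and masses are not known exactly. Their poses are not given: they have to be found in the camera images.
- box: long open-topped wooden box, fixed, 312 x 162 mm outside; origin: centre of its underside; x axis along its length (yaw 1.2 to 1.9), front end at -x. Floor 5 mm thick; inside x -150..150, y -75..75 mm; walls 6 mm. Side and rear (+x) walls rise to 63 mm above the worktop, thin lid guides along the side walls' outer edges to 73 mm; the front wall (-x) is a lower lip, to 48 mm.
- lid (a joint): flat plywood lid of the box, 312 x 154 x 6 mm, underside 63 mm, top 69 mm above the worktop. It only slides, along the box's +x: 0 = shut, 0.17 m = open at its stop; starts at 0 to 0.04. Friction holds it where it is left; about 2 N moves it. It cannot be lifted off. Its front edge is at box x = -0.156 + value: at the stop the opening runs from box x -150 to +14 mm.
- lid_knob (a point): middle of the upright round wooden knob on the lid, 24 mm diameter, 30 mm tall, standing on the lid's top face (69 mm); this point is 15 mm above that face, on the knob's axis, on the box's centre line at box x = -0.111 + lid value.
- pin: small wooden rolling pin, 270 mm long, 0.10 to 0.21 kg, lying on the box's floor roughly along the box's x, its axis 19 mm above the worktop. Origin: its middle, on its axis; its x axis runs along it, pointing to the box's rear (it may roll about it). Barrel 28 mm in diameter, 194 mm long; a handle 18 mm in diameter, 38 mm long, at each end.
- pin_end_a (a point): end of the rolling pin at its -x, on its axis (nearest the box's front lip at the start)
- pin_end_b (a point): end of the rolling pin at its +x, on its axis (under the lid at the start)
- board: marble pastry board, fixed, 220 x 300 x 16 mm (its x, y, z), to the robot's right of the box. Origin: centre of its underside.
- board_middle (a point): middle of the pastry board's top face, 16 mm above the worktop
- bowl: bystander: stainless mixing bowl, 210 mm across, 100 mm tall; origin under its centre
- tin: bystander: dark metal tin, 100 mm across and tall; origin under its centre
- cutter: bystander: round steel pastry cutter, 68 mm across, 35 mm tall, standing on the board near a corner; origin under its centre
- lime: bystander: a lime, 54 mm across, 56 mm tall; origin under its centre
- spoon: bystander: wooden spoon lying on the worktop, on the robot's side of the box
- glass: bystander: drinking glass, 68 mm across, 85 mm tall; origin under its centre
- grater: bystander: steel box grater, about 90 x 115 mm at the foot and 230 mm tall with its bow handle; origin under its centre

How it is judged:
On the way, in this order (a step that is already met when the one before it is completed fails the run):
1. the lid is slid back to its stop (within 8 mm) (value of joint lid above 0.162 m), for 0.2 s.
2. the rolling pin is out of the box: both ends above the box's lid, touching nothing of the box (height (world z) of each of pin_end_a, pin_end_b above 0.085 m and contact force between pin and box below 0.2 N), for 0.2 s.
At the end, for the whole second after the job is handed in: The pin is held still by the fingers, level within 0.25 rad, its middle within 70 mm (from above) of the board's middle and under 400 mm above the worktop, both ends over 75 mm above the worktop, touching neither board, box, lid nor any bystander (contact force between pin and the fingers above 1 N and horizontal distance between pin and board_middle below 0.07 m and height (world z) of each of pin_end_a, pin_end_b above 0.075 m and height (world z) of pin below 0.4 m and angle between pin's own x axis and vertical between 1.32 and 1.82 rad and linear speed of pin below 0.05 m/s and contact force between pin and box below 0.2 N and contact force between pin and board below 0.2 N and contact force between pin and bowl below 0.2 N and contact force between pin and tin below 0.2 N and contact force between pin and cutter below 0.2 N and contact force between pin and lime below 0.2 N and contact force between pin and spoon below 0.2 N and contact force between pin and glass below 0.2 N and contact force between pin and grater below 0.2 N); the arm keeps its last pose, push and grip.
It fails at once if another kitchen thing is moved by more than 40 mm (distance of any of bowl, tin, cutter, lime, spoon, glass, grater from where it was at the start of the episode above 0.04 m).
It also fails if it takes over 53 s, if anything falls off the work surface, if the arm or the gripper's body presses on something with over 40 N, if the wrist force passes 120 N, or if a joint passes its speed limit or range.

## Robot

A 6-joint arm with a two-finger parallel gripper is mounted at the origin on the work surface. World frame = base frame: x ahead of the robot, y to its left, z up, the work surface at z = 0. Lengths are in m, angles in rad, forces in N, time in s.
With the tool pointing down it reaches from about 0.425 to 0.95 m from the base axis. Payload 3.5 kg.
Tool frame: the origin (TCP) lies on the centre line of the jaws, within the pads' length; the fingertips stand 14 mm ahead of it and the grasp point (between the pads) lies 5 mm behind it (tips_ahead is the distance from the TCP to the fingertips, in m); y points along the fingers, z is the direction in which the jaws open and shut, and the axes are right-handed (so a half turn about y gives the same grasp; the last joint's range is limited). The gripper opens to 85 mm and grips with 20 to 120 N. Pads are 22 mm wide; open, the fingers measure 114 mm over their backs; the gripper's body (76 mm by 85 mm) begins 54 mm behind the grasp point. The pads swing forward as they close: fully open they stand 13 mm farther back than shut.
Start: joints at [0.955, 0.286, 1.577, -0, 1.279, -0.15], TCP at [0.303, 0.603, 0.245] pointing down, gripper open.
Joint ranges: [-2.77, 2.77], [-0.9, 2.22], [0.21, 2.48], [-1.53, 4.67], [0.24, 2.81], [-2.84, 2.84]. Speed limits (rad/s): [2.79, 2.79, 3.14, 3.14, 3.14, 3.14].

## Interface

Orientations are given as a unit quaternion [x, y, z, w].
In Python, from plant import get_state, read_camera, sign_off, tips_ahead gives the robot as it stands.
- The arm moves only by the tool send_rows, never from a script. Its argument "plan" is a list of rows, each a list of 2 entries, a list of its own where there are three numbers: the shift along the tool's x, y, z in units of 12 cm (1.0 is 12 cm), then the turn, a rotation vector about the tool's x, y, z in units of 360 degrees (1.0 is 360 degrees). In form: [[[tx, ty, tz], [rx, ry, rz]], ...]. A call has 1 to 12 rows; each row shifts and turns the commanded pose from where the row before left it, along the tool's axes as they then stand; what a row does not reach is not made up. A row lasts 1/10 s, in which the tool goes at most 50 mm and 8.59 degrees, less where a joint would pass 70% of its speed; a pose out of reach is approached as far as the arm can. A call with a number of a shift or a turn outside -1 to 1 is refused whole. A call with a gripper value outside its range is refused whole. "gripper" is the closure, from 0 (fully open) to 1 (shut), set as the call begins (left out, the last holds). The fingers move at their own pace and stop on an object; "grip_force" is the grip in N (left out, the last holds). Time passes only in rows, so rows that do not move let the fingers close. It gives the time, the measured TCP pose, the force and the opening at its end, in the units of the state.
- get_state(): the state, without advancing time (a new reading comes with each control period).
- read_camera(name): name is "side" or "top" or "wrist"; returns a dict with "img" (420x560x3 uint8, blue, green, red), "fx", "fy", "cx", "cy" (pixels), "world_from_camera" (4x4, takes a point from camera to world coordinates); the wrist camera has in their place "mount" (4x4, takes a point from camera to tool coordinates, whose origin is the TCP and whose axes are the tool frame's). Camera axes: x right, y down, z forward; pixel columns grow to the right and rows downward; lengths in m; the calibration is good to about 2 mm. A picture is of the moment at which its call begins: read the wrist's pose just before it. There is no depth.
- sign_off(): hands the job in, once; it reports no verdict.
The state is a dict: "time": time; "qpos": joint angles; "dq": joint speeds; "joint_efforts": joint torques, N m; "eef_pos": TCP position; "tcp_rot": TCP orientation; "contact_force": force on the tool from outside, world axes, zero at the start; "wrist_torque": the same for the moment, N m; "opening": opening from 0.0 (shut) to 1.0 (fully open).
Only numpy, scipy, OpenCV 4.12 (cv2) and the standard library are available. Lean on these libraries where they do the work, as an engineer would, in place of code of your own. Each camera call takes 0.05 s, during which the arm holds its last target. There are 200 camera calls.

## Working session

There is one attempt and no reset: what is moved stays moved. The work goes in short steps, Python scripts to look and compute and a tool call to move; the robot and the scene stay as the last step left them, time stands still between calls to the robot, and variables do not carry over. Pictures are saved under pics/ and viewed, about 8 in all and at most 12, crops included, and the job is handed in when it is done.

Besides the shell and the picture viewer there is one more tool, called after "Emit:" by a JSON object that holds its "api" and its "payload". send_rows: Moves the arm, as the interface text tells. Its arguments: {"type":"object","properties":{"plan":{"type":"array"},"gripper":{"type":"number"},"grip_force":{"type":"number"}},"required":["plan"]}

```bash
mkdir -p pics; ls; python3 - <<'E'
from plant import *
import cv2,numpy as np
s=get_state();print({k:np.round(v,3).tolist() for k,v in s.items()},tips_ahead)
for n in("top","side"):
    c=read_camera(n);cv2.imwrite(f"pics/{n}0.png",c["img"]);print(n,c["fx"],c["fy"],c["cx"],c["cy"],np.round(c["world_from_camera"],3).tolist())
E
```

```text
pics
{'time': 0.0, 'qpos': [0.955, 0.287, 1.578, 0.0, 1.279, -0.15], 'dq': [0.001, -0.001, 0.0, 0.0, 0.001, -0.0], 'joint_efforts': [-0.002, -40.6, -29.262, -0.0, 0.006, -0.0], 'eef_pos': [0.303, 0.603, 0.244], 'tcp_rot': [0.689, -0.164, 0.163, -0.687], 'contact_force': [0.029, -0.663, -0.842], 'wrist_torque': [-0.018, 0.06, 0.029], 'opening': 1.003} 0.014
top 440.7206353058988 440.7206353058988 287.0616494004563 210.5662769360309 [[0.016, -0.993, 0.115, 0.402], [-1.0, -0.016, 0.004, -0.11], [-0.002, -0.115, -0.993, 1.456], [0.0, 0.0, 0.0, 1.0]]
side 392.6589545164088 392.6589545164088 278.2041218325234 205.18709761750404 [[0.776, -0.398, 0.489, -0.01], [-0.63, -0.515, 0.581, -0.762], [0.021, -0.759, -0.651, 0.817], [0.0, 0.0, 0.0, 1.0]]
```

View pics/top0.png

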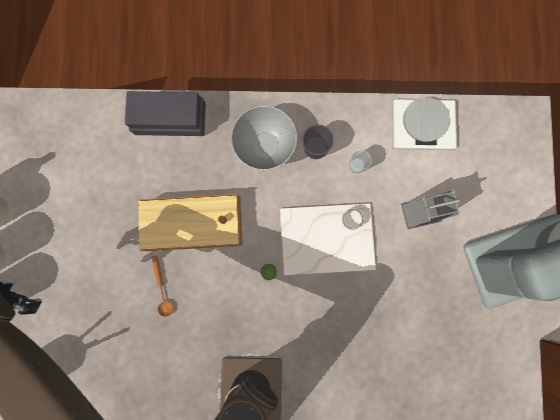

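View pics/side0.png

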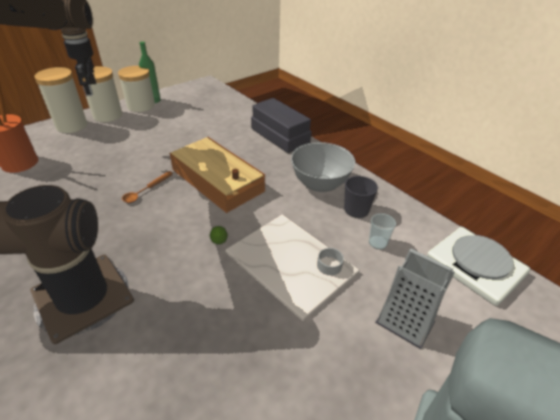

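The top view shows the box at about u 138–241, v 195–250, with its knob at (222,219) near the right (front) end. The board is at u 281–376, v 203–275, with the cutter at (356,217). The lime is at (269,271) and the spoon at (163,290). The side view agrees. Box +x is roughly world +y.

```bash
cat > h.py <<'E'
from plant import *
import cv2,numpy as np
from scipy.spatial.transform import Rotation as R
def pose():
    s=get_state();T=np.eye(4);T[:3,:3]=R.from_quat(s["tcp_rot"]).as_matrix();T[:3,3]=s["eef_pos"];return T
def cam(n):
    T=pose();c=read_camera(n)
    c["W"]=np.array(c["world_from_camera"]) if n!="wrist" else T@np.array(c["mount"]);return c
def cast(c,uv,z):
    uv=np.atleast_2d(np.array(uv,float));d=np.c_[(uv[:,0]-c["cx"])/c["fx"],(uv[:,1]-c["cy"])/c["fy"],np.ones(len(uv))]@c["W"][:3,:3].T
    o=c["W"][:3,3];return o+d*((z-o[2])/d[:,2])[:,None]
def proj(c,p):
    q=(np.atleast_2d(p)-c["W"][:3,3])@c["W"][:3,:3];return np.c_[q[:,0]/q[:,2]*c["fx"]+c["cx"],q[:,1]/q[:,2]*c["fy"]+c["cy"]]
def delta(p,Rt=None):
    "shift in tool axes (units of 12 cm), rotvec (turns) from now to p,Rt"
    T=pose();print("shift",np.round(T[:3,:3].T@(np.array(p)-T[:3,3])/.12,3),"turn",np.round(R.from_matrix(T[:3,:3].T@(T[:3,:3] if Rt is None else Rt)).as_rotvec()/2/np.pi,4))
E
python3 - <<'E'
from h import *
np.set_printoptions(precision=4,suppress=True)
c=cam("top");hsv=cv2.cvtColor(c["img"],cv2.COLOR_BGR2HSV)
def big(m,roi):
    k=np.zeros_like(m);x0,x1,y0,y1=roi;k[y0:y1,x0:x1]=m[y0:y1,x0:x1]
    return max(cv2.findContours(k,cv2.RETR_EXTERNAL,cv2.CHAIN_APPROX_NONE)[0],key=cv2.contourArea)
lid=big(cv2.inRange(hsv,(12,80,60),(35,255,255)),(125,255,185,260))
def rect(ct,z):
    w=cast(c,ct.reshape(-1,2),z)[:,:2].astype(np.float32);r=cv2.minAreaRect(w);print(r);return r
rect(lid,.069)
kn=big(cv2.inRange(hsv,(0,0,0),(179,255,110)),(212,230,208,230))
print("knob",kn.reshape(-1,2).mean(0),cv2.contourArea(kn),cast(c,kn.reshape(-1,2).mean(0),.095))
b=big(cv2.inRange(hsv,(0,0,185),(179,50,255)),(270,390,195,285));rect(b,.016)
print(cast(c,[[222,219]],.099), "lime",cast(c,[[269,271]],.03),"cutter",cast(c,[[356,217]],.03))
im=cv2.resize(c["img"][180:290,125:395],None,fx=2.9,fy=2.9,interpolation=cv2.INTER_CUBIC);cv2.imwrite("pics/crop.png",im)
print(pose())
E
```

```text
((0.5214459896087646, 0.20438867807388306), (0.16627779603004456, 0.32438698410987854), 4.265601634979248)
knob [224.7273 219.7273] 3.5 [[0.5278 0.0886 0.095 ]]
((0.5181283950805664, -0.22134745121002197), (0.3841280937194824, 0.19912295043468475), 77.73596954345703)
[[0.5296 0.0965 0.099 ]] lime [[ 0.371  -0.0492  0.03  ]] cutter [[ 0.5494 -0.3285  0.03  ]]
[[ 0.8935 -0.0011  0.4491  0.3029]
 [-0.4491 -0.0015  0.8935  0.6027]
 [-0.0003 -1.     -0.0018  0.2443]
 [ 0.      0.      0.      1.    ]]
```

View pics/crop.png

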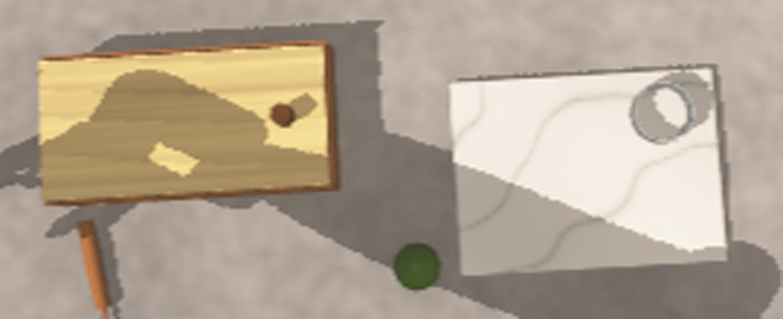

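The crop shows the knob top at full-image (222,219.7) and the board corners at crop (450,83), (714,66), (728,258), (462,275). The lid is nearly shut.

```bash
python3 - <<'E'
from h import *
c=cam("top")
k=cast(c,[[222,219.7]],.099)[0];print("knob",k)
print("board",cast(c,np.array([[450,83],[714,66],[728,258],[462,275]])/2.9+[125,180],.016).round(3),cast(c,[[328,238.8]],.016))
y=1.645;z=np.array([np.cos(y),np.sin(y),0]);d=np.array([0,0,-1.])
Rt=np.c_[np.cross(d,z),d,z]
delta([k[0],k[1],.16],Rt)
E
```

```text
knob [0.52742428 0.09647526 0.099     ]
board [[ 0.575 -0.081  0.016]
 [ 0.599 -0.381  0.016]
 [ 0.383 -0.395  0.016]
 [ 0.359 -0.098  0.016]] [[ 0.47791414 -0.23912725  0.016     ]]
shift [ 3.567  0.707 -2.928] turn [ 0.0002 -0.0859 -0.0001]
```

Emit:
{"api": "send_rows", "payload": {"plan": [[[0.297,0.05,-0.244],[0,0,0]],[[0.297,0.05,-0.244],[0,0,0]],[[0.297,0.05,-0.244],[0,0,0]],[[0.297,0.05,-0.244],[0,0,0]],[[0.297,0.05,-0.244],[0,0,0]],[[0.297,0.05,-0.244],[0,0,0]],[[0.297,0.05,-0.244],[0,0,0]],[[0.297,0.05,-0.244],[0,0,0]],[[0.297,0.05,-0.244],[0,0,0]],[[0.297,0.05,-0.244],[0,0,0]],[[0.297,0.05,-0.244],[0,0,0]],[[0.297,0.05,-0.244],[0,0,0]]], "gripper": 0.2}}

```text
time: 1.4
eef_pos: [0.5278, 0.0953, 0.1731]
tcp_rot: [-0.688, 0.163, -0.163, 0.688]
contact_force: [0.7, 0.1, -0.1]
opening: 0.8
```

Emit:
{"api": "send_rows", "payload": {"plan": [[[0,0,0],[0,-0.0215,0]],[[0,0,0],[0,-0.0215,0]],[[0,0,0],[0,-0.0215,0]],[[0,0,0],[0,-0.0215,0]],[[0,0,0],[0,0,0]],[[0,0,0],[0,0,0]]]}}

```text
time: 2.0
eef_pos: [0.5273, 0.0971, 0.1732]
tcp_rot: [-0.707, -0.025, 0.025, 0.707]
contact_force: [0.7, -0.4, -0.2]
opening: 0.801
```

```bash
python3 - <<'E'
from h import *
print(pose().round(3))
c=cam("wrist");cv2.imwrite("pics/w1.png",c["img"]);print(proj(c,[0.5274,0.0965,.099]))
y=1.645;z=np.array([np.cos(y),np.sin(y),0]);d=np.array([0,0,-1.])
delta([.5274,.0965,.089],np.c_[np.cross(d,z),d,z])
E
```

```text
[[ 0.997 -0.    -0.072  0.527]
 [ 0.072  0.     0.997  0.097]
 [-0.    -1.     0.     0.173]
 [ 0.     0.     0.     1.   ]]
[[283.2174426  232.93749252]]
shift [ 0.     0.702 -0.005] turn [-0.     -0.0003 -0.    ]
```

View pics/w1.png

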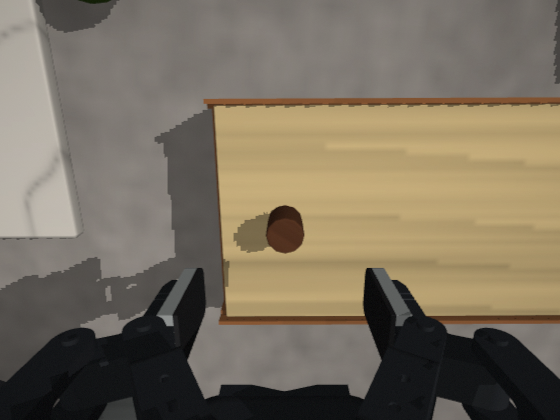

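The knob top is at (285,237) against a predicted (283,233), so the jaws straddle it and the box edges line up with the tool. Next I descend and grip.

Emit:
{"api": "send_rows", "payload": {"plan": [[[0,0.17,0],[0,0,0]],[[0,0.17,0],[0,0,0]],[[0,0.17,0],[0,0,0]],[[0,0.12,0],[0,0,0]],[[0,0.06,0],[0,0,0]],[[0,0,0],[0,0,0]]]}}

```text
time: 2.65
eef_pos: [0.5268, 0.0971, 0.0895]
tcp_rot: [-0.707, -0.025, 0.027, 0.707]
contact_force: [-0.3, 0.6, 0.3]
opening: 0.799
```

Emit:
{"api": "send_rows", "payload": {"plan": [[[0,0,0],[0,0,0]],[[0,0,0],[0,0,0]],[[0,0,0],[0,0,0]],[[0,0,0],[0,0,0]],[[0,0,0],[0,0,0]],[[0,0,0],[0,0,0]]], "gripper": 0.9, "grip_force": 25}}

```text
time: 3.25
eef_pos: [0.5282, 0.0971, 0.0916]
tcp_rot: [0.707, 0.027, -0.026, -0.707]
contact_force: [-1.2, -1.0, 5.5]
opening: 0.268
```

Emit:
{"api": "send_rows", "payload": {"plan": [[[0,-0.02,0.05],[0,0,0]],[[0,0,0.15],[0,0,0]],[[0,0,0.15],[0,0,0]],[[0,0,0.15],[0,0,0]],[[0,0,0.15],[0,0,0]],[[0,0,0.15],[0,0,0]],[[0,0,0.15],[0,0,0]],[[0,0,0.15],[0,0,0]],[[0,0,0.15],[0,0,0]],[[0,0,0.05],[0,0,0]],[[0,0,0],[0,0,0]]]}}

```text
time: 4.35
eef_pos: [0.5162, 0.2538, 0.0918]
tcp_rot: [-0.706, -0.027, 0.026, 0.707]
contact_force: [4.9, 2.8, -5.8]
opening: 0.269
```

Emit:
{"api": "send_rows", "payload": {"plan": [[[0,0,0.04],[0,0,0]],[[0,0,0.04],[0,0,0]],[[0,0,0],[0,0,0]]]}}

```text
time: 4.65
eef_pos: [0.5155, 0.262, 0.0918]
tcp_rot: [0.707, 0.027, -0.026, -0.706]
contact_force: [5.1, -0.5, -5.2]
opening: 0.267
```

Emit:
{"api": "send_rows", "payload": {"plan": [[[0,0,0.04],[0,0,0]],[[0,0,0],[0,0,0]],[[0,0,0],[0,0,0]]]}}

```text
time: 4.95
eef_pos: [0.5155, 0.2623, 0.0918]
tcp_rot: [0.71, 0.027, -0.027, -0.703]
contact_force: [5.1, -15.2, -1.5]
opening: 0.265
```

Emit:
{"api": "send_rows", "payload": {"plan": [[[0,0,0.02],[0,0,0]],[[0,0,0],[0,0,0]],[[0,0,0],[0,0,0]]]}}

```text
time: 5.25
eef_pos: [0.5155, 0.2624, 0.0917]
tcp_rot: [0.712, 0.027, -0.028, -0.701]
contact_force: [4.2, -22.1, -0.9]
opening: 0.267
```

Emit:
{"api": "send_rows", "payload": {"plan": [[[0,0,-0.05],[0,0,0]],[[0,0,0],[0,0,0]],[[0,0,0],[0,0,0]],[[0,0,0],[0,0,0]]], "gripper": 0.3}}

```text
time: 5.65
eef_pos: [0.5147, 0.2641, 0.093]
tcp_rot: [-0.706, -0.027, 0.027, 0.707]
contact_force: [-0.5, 0.4, 0.7]
opening: 0.702
```

Emit:
{"api": "send_rows", "payload": {"plan": [[[0,-0.3,0],[0,0,0]],[[0,-0.3,0],[0,0,0]],[[0,-0.2,-0.2],[0,0,0]],[[0,-0.1,-0.35],[0,0,0]],[[0,0,-0.35],[0,0,0]],[[0,0,-0.15],[0,0,0]]]}}

```text
time: 6.25
eef_pos: [0.5248, 0.1361, 0.202]
tcp_rot: [0.707, 0.027, -0.025, -0.706]
contact_force: [-0.4, 0.1, -0.6]
opening: 0.696
```

Emit:
{"api": "send_rows", "payload": {"plan": [[[0,0,0],[0,0.0227,0]],[[0,0,0],[0,0.0227,0]],[[0,0,0],[0,0.0227,0]],[[0,0,0],[0,0.0227,0]],[[0,0,0],[0,0.0227,0]],[[0,0,0],[0,0.0227,0]],[[0,0,0],[0,0.0227,0]],[[0,0,0],[0,0.0227,0]],[[0,0,0],[0,0.0227,0]],[[0,0,0],[0,0.0227,0]],[[0,0,0],[0,0.023,0]],[[0,0,0],[0,0,0]]]}}

```text
time: 7.45
eef_pos: [0.5242, 0.1385, 0.201]
tcp_rot: [-0.518, 0.481, -0.481, 0.519]
contact_force: [-0.1, -0.2, 0.2]
opening: 0.699
```

```bash
python3 - <<'E'
from h import *
print(get_state()["qpos"],pose().round(3))
c=cam("wrist");cv2.imwrite("pics/w2.png",c["img"])
np.savez("w2",W=c["W"],fx=c["fx"],fy=c["fy"],cx=c["cx"],cy=c["cy"])
t=cam("top");cv2.imwrite("pics/t2.png",t["img"])
E
```

```text
[ 7.09387096e-02  3.54124135e-02  1.94464600e+00  3.01331052e-04
  1.16148324e+00 -4.94848183e-03] [[ 0.076  0.     0.997  0.524]
 [-0.997  0.     0.076  0.138]
 [-0.    -1.     0.     0.201]
 [ 0.     0.     0.     1.   ]]
```

View pics/w2.png

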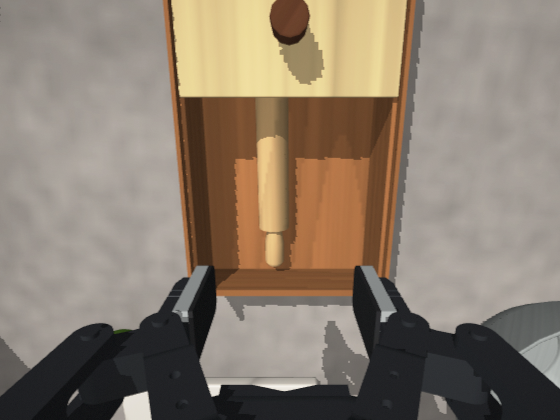

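The lid is fully back. The pin's barrel runs from (272,98) at the lid edge to its front shoulder at about (274,230), and the handle ends at about (275,267).

```bash
python3 - <<'E'
from h import *
np.set_printoptions(precision=4,suppress=True)
c=dict(np.load("w2.npz"))
P=cast(c,[[272,100],[273,150],[274.2,215],[274.5,231],[275,266]],.019);print(P)
print("lid edge",cast(c,[[288,97]],.069),"lip top out/in",cast(c,[[295,294],[288,270]],.048), "walls",cast(c,[[176,97],[402,97]],.073))
v=P[0]-P[2];yaw=np.arctan2(v[1],v[0]);print("pin yaw",yaw)
a=P[4];u=v/np.linalg.norm(v);g=a+u*.075;print("a",a,"mid",a+u*.135,"grasp",g)
xx=-u;d=np.array([0,0,-1.]);Rt=np.c_[xx,d,np.cross(xx,d)]
delta([g[0],g[1],.12],Rt);delta([g[0],g[1],.022],Rt)
E
```

```text
[[0.5075 0.2142 0.019 ]
 [0.5112 0.1728 0.019 ]
 [0.5162 0.1135 0.019 ]
 [0.5176 0.0979 0.019 ]
 [0.5205 0.062  0.019 ]]
lid edge [[0.5202 0.217  0.069 ]] lip top out/in [[0.54   0.05   0.048 ]
 [0.5319 0.0732 0.048 ]] walls [[0.4432 0.2111 0.073 ]
 [0.5985 0.223  0.073 ]]
pin yaw 1.6569400590522363
a [0.5205 0.062  0.019 ] mid [0.5089 0.1965 0.019 ] grasp [0.5141 0.1367 0.019 ]
shift [ 0.006  0.675 -0.086] turn [-0.     -0.0012 -0.    ]
shift [ 0.006  1.492 -0.086] turn [-0.     -0.0012 -0.    ]
```

Emit:
{"api": "send_rows", "payload": {"plan": [[[0,0.1,-0.086],[0,0,0]],[[0,0.3,0],[0,0,0]],[[0,0.3,0],[0,0,0]],[[0,0.3,0],[0,0,0]],[[0,0.2,0],[0,0,0]],[[0,0.13,0],[0,0,0]],[[0,0.08,0],[0,0,0]],[[0,0.05,0],[0,0,0]],[[0,0,0],[0,0,0]]]}}

```text
time: 8.45
eef_pos: [0.514, 0.1371, 0.0255]
tcp_rot: [0.519, -0.481, 0.481, -0.518]
contact_force: [0.5, 0.3, 0.6]
opening: 0.705
```

Emit:
{"api": "send_rows", "payload": {"plan": [[[0,0,0],[0,0,0]],[[0,0,0],[0,0,0]],[[0,0,0],[0,0,0]],[[0,0,0],[0,0,0]],[[0,0,0],[0,0,0]],[[0,0,0],[0,0,0]]], "gripper": 1.0, "grip_force": 60}}

```text
time: 9.05
eef_pos: [0.5151, 0.1371, 0.0271]
tcp_rot: [-0.518, 0.48, -0.481, 0.519]
contact_force: [-1.4, -0.2, 6.3]
opening: 0.301
```

Emit:
{"api": "send_rows", "payload": {"plan": [[[0,0,0],[0,0,0]],[[0,0,0],[0,0,0]],[[0,-0.07,0],[0,0,-0.007]],[[0,-0.07,0],[0,0,-0.007]],[[0,-0.07,0],[0,0,-0.007]],[[0,-0.07,0],[0,0,-0.007]],[[0,-0.07,0],[0,0,-0.007]],[[0,0,0],[0,0,0]],[[0,0,0],[0,0,0]]], "grip_force": 100}}

```text
time: 9.95
eef_pos: [0.5133, 0.1408, 0.0669]
tcp_rot: [0.568, -0.422, 0.534, -0.463]
contact_force: [-0.2, 0.3, -1.6]
opening: 0.287
```

```bash
python3 - <<'E'
from h import *
print(pose().round(3),get_state()["contact_force"],get_state()["wrist_torque"])
c=cam("wrist");s=cam("side")
im=np.hstack([cv2.resize(c["img"],(400,300)),cv2.resize(s["img"][100:250,130:330],(400,300))]);cv2.imwrite("pics/m3.png",im)
E
```

```text
[[ 0.073  0.015  0.997  0.513]
 [-0.973 -0.217  0.075  0.141]
 [ 0.217 -0.976 -0.001  0.067]
 [ 0.     0.     0.     1.   ]] [-0.2331294   0.27953008 -1.60700552] [ 0.07676389  0.00461294 -0.0276894 ]
```

View pics/m3.png

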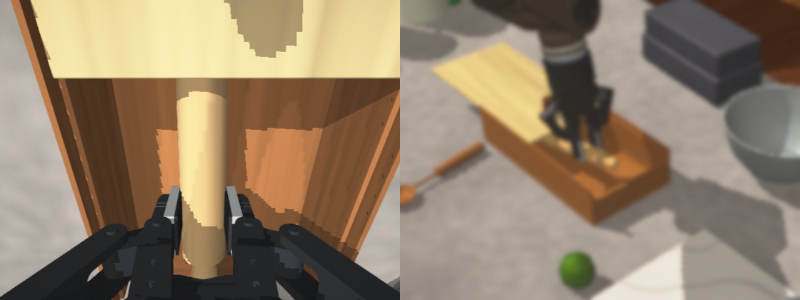

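The pin is held, tilted with the tool by 0.22 rad, and the 1.6 N load is about its weight. Its barrel runs under the lid edge without contact force. I now draw it out along its axis.

Emit:
{"api": "send_rows", "payload": {"plan": [[[0.1,0,0],[0,0,0]],[[0.15,0,0],[0,0,0]],[[0.15,0,0],[0,0,0]],[[0.15,0,0],[0,0,0]],[[0.15,0,0],[0,0,0]],[[0.15,0,0],[0,0,0]],[[0.15,0,0],[0,0,0]],[[0.15,0,0],[0,0,0]],[[0.1,0,0],[0,0,0]],[[0.05,0,0],[0,0,0]],[[0,0,0],[0,0,0]]]}}

```text
time: 11.15
eef_pos: [0.5252, -0.012, 0.1016]
tcp_rot: [0.568, -0.422, 0.535, -0.462]
contact_force: [-0.2, 0.9, -2.5]
opening: 0.288
```

```bash
python3 - <<'E'
from h import *
print(pose().round(3),get_state()["contact_force"],get_state()["wrist_torque"],get_state()["opening"])
c=cam("wrist");s=cam("side")
im=np.hstack([cv2.resize(c["img"],(400,300)),cv2.resize(s["img"][100:250,130:330],(400,300))]);cv2.imwrite("pics/m4.png",im)
E
```

```text
[[ 0.071  0.016  0.997  0.525]
 [-0.973 -0.217  0.073 -0.012]
 [ 0.218 -0.976  0.     0.102]
 [ 0.     0.     0.     1.   ]] [-0.2474196   0.94317903 -2.50727126] [ 0.03812599 -0.02450717 -0.06552403] 0.28821933316714365
```

View pics/m4.png

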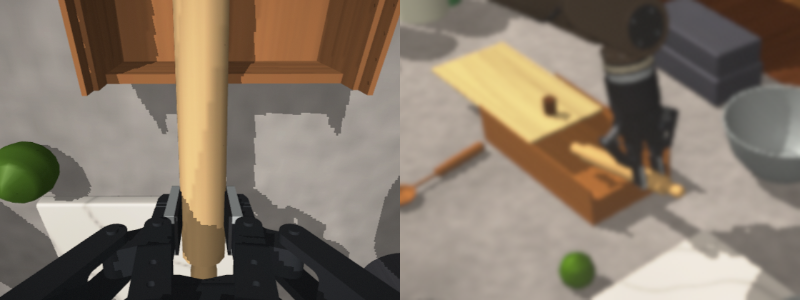

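The pin's rear end is now clear of the lid edge, in the opening ahead of it. Lift straight up.

Emit:
{"api": "send_rows", "payload": {"plan": [[[0.022,-0.1,0],[0,0,0]],[[0.044,-0.195,0],[0,0,0]],[[0.044,-0.195,0],[0,0,0]],[[0.044,-0.195,0],[0,0,0]],[[0.044,-0.195,0],[0,0,0]],[[0.022,-0.1,0],[0,0,0]],[[0,0,0],[0,0,0.007]],[[0,0,0],[0,0,0.007]],[[0,0,0],[0,0,0.007]],[[0,0,0],[0,0,0.007]],[[0,0,0],[0,0,0.007]],[[0,0,0],[0,0,0]]]}}

```text
time: 12.45
eef_pos: [0.5251, -0.0116, 0.2219]
tcp_rot: [0.518, -0.481, 0.481, -0.518]
contact_force: [-0.2, 0.6, -2.3]
opening: 0.285
```

```bash
python3 - <<'E'
from h import *
T=pose();print(T.round(3),get_state()["contact_force"])
u=-T[:3,0];mid=T[:3,3]+.06*u;print(mid)
delta([.478-.06*u[0],-.239-.06*u[1],.18])
E
```

```text
[[ 0.074 -0.     0.997  0.525]
 [-0.997 -0.     0.074 -0.012]
 [ 0.    -1.    -0.     0.222]
 [ 0.     0.     0.     1.   ]] [-0.23228814  0.58784838 -2.26262221]
[0.52061878 0.04823593 0.22189611]
shift [ 2.361  0.35  -0.531] turn [0. 0. 0.]
```

Emit:
{"api": "send_rows", "payload": {"plan": [[[0.1,0.01,-0.02],[0,0,0]],[[0.23,0.03,-0.05],[0,0,0]],[[0.24,0.04,-0.055],[0,0,0]],[[0.24,0.04,-0.055],[0,0,0]],[[0.24,0.04,-0.055],[0,0,0]],[[0.24,0.04,-0.055],[0,0,0]],[[0.24,0.04,-0.055],[0,0,0]],[[0.24,0.04,-0.055],[0,0,0]],[[0.24,0.04,-0.055],[0,0,0]],[[0.2,0.03,-0.045],[0,0,0]],[[0.1,0,-0.02],[0,0,0]],[[0.05,0,-0.01],[0,0,0]]]}}

```text
time: 13.65
eef_pos: [0.4825, -0.2993, 0.1799]
tcp_rot: [0.518, -0.481, 0.481, -0.518]
contact_force: [-0.2, -0.2, -2.6]
opening: 0.285
```

Emit:
{"api": "send_rows", "payload": {"plan": [[[0,0,0],[0,0,0]],[[0,0,0],[0,0,0]],[[0,0,0],[0,0,0]],[[0,0,0],[0,0,0]],[[0,0,0],[0,0,0]]]}}

```text
time: 14.15
eef_pos: [0.483, -0.2979, 0.1801]
tcp_rot: [0.519, -0.481, 0.481, -0.518]
contact_force: [-0.3, 0.1, -1.0]
opening: 0.286
```

```bash
python3 - <<'E'
from h import *
T=pose();g=get_state();print(T.round(3),g["contact_force"],g["opening"],g["time"]);u=-T[:3,0];print(T[:3,3]+.06*u)
c=cam("top");s=cam("side")
for cc in(c,s):
  for q in proj(cc,[T[:3,3]+k*u-[0,0,.005] for k in(-.075,.195)]): print(q.round(0))
im=np.hstack([cv2.resize(c["img"][150:330,200:440],(400,300)),cv2.resize(s["img"][140:350,130:410],(400,300))]);cv2.imwrite("pics/m5.png",im)
E
```

```text
[[ 0.075  0.     0.997  0.483]
 [-0.997 -0.     0.075 -0.298]
 [ 0.    -1.     0.     0.18 ]
 [ 0.     0.     0.     1.   ]] [-0.27874772  0.12515289 -0.9929446 ] 0.28550244520821205 14.15
[ 0.47851126 -0.23803384  0.1801418 ]
[379. 233.]
[286. 239.]
[335. 245.]
[256. 189.]
```

View pics/m5.png

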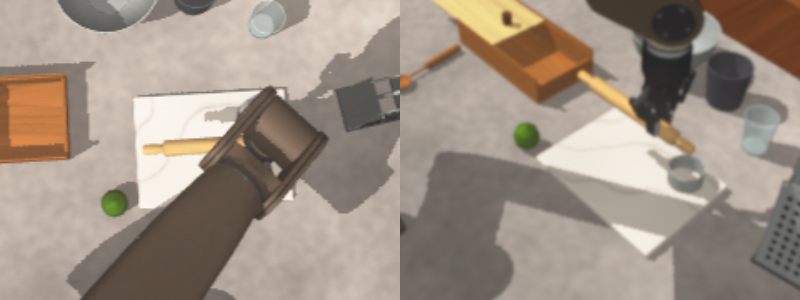

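The pin's ends sit within about 3 px of the prediction in both views: top b (287,239), side b (256,192), side a (333,243). So it is level, above the middle of the board, clear of everything, and the other things look unmoved.

```bash
python3 -c "
from plant import *
print(sign_off())"
```

```text
the job is handed in; nothing more can be done
None
```

I slid the lid back, drew the rolling pin out of the box, and handed the job in with the pin held level above the middle of the pastry board. It took 14.2 s of the 53 s allowed; `sign_off()` gives no verdict.

- **Lid:** I gripped the knob and slid the lid about 0.165 m until the force rose to 22 N against the stop.
- **Pin:** I gripped the barrel about 75 mm from its front end, tilted it 0.22 rad and drew it out along its own axis. The force readings stayed small throughout, at or near the pin's weight. I then lifted it straight up and levelled it over the board.
- **Last checks:**
  - The pin's middle is at about (0.479, -0.238), and the board's middle measured (0.478, -0.239).
  - The pin is about 0.175 m above the worktop, roughly 16 cm above the board.
  - Both visible ends were within about 3 px of where a level pin should appear.
  - The opening held steady at 0.286 under the 100 N grip, and nothing was touching the pin.
  - The other kitchen things looked unmoved in the last pictures, which did not take in the whole worktop; I did not measure them.
- **Small disagreement:** the finger opening read about 24 mm on the 28 mm barrel, and also about 1 mm low on the knob. I put this down to pad give, since the pin did not slip.

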